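# Swing the cutting press beam over the die

### The arm

A 6-joint arm with a two-finger parallel gripper is mounted at the origin on the work surface. World frame = base frame: x ahead of the robot, y to its left, z up, the work surface at z = 0. Lengths are in m, angles in rad, forces in N, time in s.
With the tool pointing down it reaches from about 0.275 to 0.975 m from the base axis. Payload 8.4 kg.
Tool frame: the origin (TCP) lies on the centre line of the jaws, within the pads' length; the fingertips stand 14 mm ahead of it and the grasp point (between the pads) lies 5 mm behind it; z points along the fingers, y is the direction in which the jaws open and shut (so a half turn about z gives the same grasp; the last joint's range is limited). The gripper opens to 92 mm and grips with 3 to 60 N. Pads are 20 mm wide; open, the fingers measure 128 mm over their backs; the gripper's body (75 mm by 189 mm) begins 69 mm behind the grasp point.
Start: joints at [1.188, 0.353, 1.633, -0, 1.155, -0.002], TCP at [0.232, 0.58, 0.229] pointing down, gripper open.
Joint ranges: [-2.63, 2.63], [-0.92, 2.1], [0.06, 2.66], [-1.3, 4.44], [0, 2.69], [-3.02, 3.02]. Speed limits (rad/s): [2.22, 2.22, 2.79, 3.14, 3.14, 3.14].

### API

Orientations are given as a 3x3 rotation matrix whose columns are the frame's x, y, z axes.
In Python, from workcell import ctrl, viewer gives the robot as it stands.
- The arm moves only by the tool move_arm, never from a script. Its argument "motion" is one flat list of numbers, 6 for each row, row after row: the shift along the tool's x, y, z normalised to -1 to 1, where 1 is 0.3 m, then the turn, a rotation vector about the tool's x, y, z normalised to -1 to 1, where 1 is 180 degrees. In form: [tx, ty, tz, wx, wy, wz, tx, ty, tz, wx, wy, wz, ...]. A call has 1 to 8 rows; each row is the pose to reach, as a shift and turn from the pose commanded when the call began, along the tool's axes at that moment, turning the shorter way round; what a row does not reach only later rows make up. A row lasts 1/12 s, in which the tool goes at most 41.7 mm and 7.16 degrees, less where a joint would pass 70% of its speed; a pose out of reach is approached as far as the arm can. A call with a number of a shift or a turn outside -1 to 1 is refused whole. A call with a gripper value outside its range is refused whole. "grip" is the gripper's target within -1 to 1 (fully open at 1, half-way at 0, shut at -1), set as the call begins (left out, the last holds). The fingers move at their own pace and stop on an object; the grip force is fixed at half the most. Time passes only in rows, so rows that repeat a pose let the fingers close. It gives the time, the measured TCP pose, the force and the opening at its end, in the units of the state.
- ctrl.state(): the state, without advancing time (a new reading comes with each control period).
- viewer.snapshot(name): name is "side" or "top"; returns a dict with "image" (384x512x3 uint8, red, green, blue), "vertical_fov" (degrees; the focal length in pixels is half the picture's height over the tangent of half this angle, whatever the lens; pixels are square), "cx", "cy" (the principal point, pixels), "rvec" (rotation vector, rad) and "tvec" (3), from world to camera coordinates, as OpenCV has them. Camera axes: x right, y down, z forward; pixel columns grow to the right and rows downward; lengths in m; the calibration is good to about 2 mm. A picture is of the moment at which its call begins. There is no depth.
- ctrl.sign_off(): hands the job in, once; it reports no verdict.
Trained networks look in the newest picture that a camera, given by its name, has taken for a name from the list of things; names that differ only in an ending like _2 or _b are one class to them, and where a whole thing is asked for, a point or a joint stands for the part that bears it (a point fixed in the world has none). Each returns a list of dicts, best first, with "score" (0 to 1); they miss things now and then, are a little off and sometimes report something else, mostly with a low value. They report only what shows in the picture. A call takes as long as a camera call.
- viewer.boxes_of(camera, query): "at" ([x, y, z] in m, in the coordinates of the camera as it stood for that picture, good to about 4 mm: the middle of the surface that is visible of it).
- viewer.mark_of(camera, query): "at" ([x, y, z] in m, in the coordinates of the camera as it stood for that picture, good to about 4 mm: a listed point, or the origin of a listed thing).
The state is a dict: "time_s": time; "joints": joint angles; "joint_vel": joint speeds; "effort": joint torques, N m; "tcp_pos": TCP position; "eef_rot": TCP orientation; "ft_force": force on the tool from outside, world axes, zero at the start; "moment": the same for the moment, N m; "width": finger opening in m.
Only numpy, scipy, OpenCV 4.12 (cv2) and the standard library are available. Lean on these libraries where they do the work, as an engineer would, in place of code of your own. Each camera call takes 0.05 s, during which the arm holds its last target. There are 200 camera calls.

### The job

Swing the heavy beam of the cutting press from where it is parked to over the steel cutting die, bring it to rest centred over the die, take the hand away and watch for four seconds that it stays there untouched before you finish. The beam runs on by itself and bounces off a hand held still, so push it and catch it softly by the black sprung bumpers on its two sides, never fast or hard and never into its end stops, and keep off the yellow hood, whose buttons fire the press. Leave the die and everything else on the bench where it is.

Things in the scene. Friction and masses are not known exactly. Their poses are not given: they have to be found in the camera images.
- press: Swing-beam cutting press fixed to the bench: green bed 500 x 540 mm, white cutting block on it (top 90 mm above the bench) towards the robot, steel column at its back. Origin on the bench, on the column axis; x points from the block to the back, z up. The block lies 80 to 410 mm from the column along -x, with a 3 mm cork-coloured board on it. Place and yaw (+-0.15 rad) vary.
- beam: Heavy green beam hinged on the column. Origin on the hinge axis, 145 mm above the bench, at the underside of its steel striking plate; it reaches along its own -x. Head and plate 140 to 390 mm out, 150 mm wide, 145 to 227 mm above the bench, with nothing to grip. 20 kg nominal (hidden: 0.75 to 1.3 times); inertia about the hinge 1.33 kg m2 nominal with all it carries, felt as 14.7 kg at 300 mm.
- swing (a joint): Angle of the beam about the column, rad. 0: the beam points along the press's -x; positive: its nose turns towards the press's +y. A point r out on its centreline is at (-r cos a, +r sin a) in the press frame. End stops at +0.75 and -0.75; parked at +0.42 to +0.58. Bearing friction only 0.002 N m, damping 0.03 N m s/rad: it coasts a long way.
- bumper_left (a point): Point on the outer face of the black sprung safety bumper on the beam's +y side (the side away from the die at the start): 300 mm out from the hinge axis, 115 mm from the centreline when not pressed, 199 mm above the bench; axes as the beam's. The bumper is a flat bar parallel to the beam, 145 to 385 mm out, 179 to 219 mm above the bench. It yields straight inwards.
- bumper_right (a point): The same point on the same bumper on the beam's -y side, which leads when the beam swings towards the die. Each bumper gives way on springs of 350 N/m in all (little damping, no preload) for 18 mm, then it is solid: a beam that runs against a hand held still bounces back off it. The gap behind it is covered; it cannot be gripped.
- hood: Yellow hood on the top and nose of the beam, moving with it, with a black panel and two green firing buttons: not to be touched. 120 mm wide, 95 to 409 mm out from the hinge axis, its top 237 mm above the bench, the buttons' tops 247 mm; its nose is the front 18 mm. Origin and axes are the beam's.
- die: Steel cutting die of a heel pad: oval open frame 110 x about 76 mm, 32 mm high, 0.55 kg, loose on the board, long axis roughly along the press's x (yaw up to 0.3 rad). Origin at the centre of its underside, 93 mm above the bench; its top is 20 mm below the beam. It lies 260 to 300 mm in front of the column and 30 to 160 mm to the press's -y side.
- sole_tray: Black open tray 260 x 200 x 60 mm with two shoe soles, left of the press; bystander. Origin at the centre of its underside.
- orange_bottle: Orange plastic bottle, 64 mm diameter, 150 mm high, right of the press; bystander. Origin at the centre of its underside.
- white_bottle: White bottle with yellow cap, 76 mm diameter, 160 mm high, right of the press; bystander. Origin at the centre of its underside.
- glue_glass: Amber glass, 72 mm diameter, 85 mm high, right of the press; bystander. Origin at the centre of its underside.
- tape_roll: Roll of paper tape, 110 mm diameter, 24 mm high, lying flat at the front right; bystander. Origin at the centre of its underside.
- hammer: Hammer lying flat at the left, about 260 mm long, roughly along y; bystander. Origin near the middle of its length, on the bench.
- abrasive_block: Brick-red abrasive block 100 x 45 x 32 mm on the bench between the robot and the hammer; bystander. Origin at the centre of its underside.

How it is judged:
By the outcome, as a careful person would: the job done as asked, in the order asked, and still so for the second after the job is handed in, with the robot touching nothing.
It also fails if it takes over 45 s, if anything falls off the work surface, if the arm or the gripper's body presses on something with over 40 N, if the wrist force passes 120 N, or if a joint passes its speed limit or range.

## Working session

There is one attempt and no reset: what is moved stays moved. The work goes in short steps, Python scripts to look and compute and a tool call to move; the robot and the scene stay as the last step left them, time stands still between calls to the robot, and variables do not carry over. Pictures are saved under pics/ and viewed, about 8 in all and at most 12, crops included, and the job is handed in when it is done.

Besides the shell and the picture viewer there is one more tool, called after "Emit:" as name(argument=value, ...) on one line, values as JSON. move_arm: Moves the arm, as the interface text tells. Its arguments: {"type":"object","properties":{"motion":{"type":"array","items":{"type":"number","minimum":-1,"maximum":1}},"grip":{"type":"number"}},"required":["motion"]}

```bash
mkdir -p pics
cat > h.py <<'E'
from workcell import ctrl, viewer
import numpy as np, cv2
def snap(n,save=None):
    s=viewer.snapshot(n)
    if save: cv2.imwrite('pics/'+save,cv2.cvtColor(s['image'],cv2.COLOR_RGB2BGR))
    R=cv2.Rodrigues(np.array(s['rvec'],float))[0]; t=np.array(s['tvec'],float).ravel()
    return s,R,t
def marks(n,R,t,names,f=viewer.mark_of):
    o={}
    for q in names:
        r=f(n,q)
        o[q]=[(np.round(R.T@(np.array(d['at'])-t),4),round(d['score'],2)) for d in r[:2]]
    return o
E
python3 - <<'E'
from h import *
print(ctrl.state())
for n in ('top','side'):
    s,R,t=snap(n,n+'0.png'); print(n,s['vertical_fov'],'cam',R.T@-t)
    for k,v in marks(n,R,t,['press','beam','bumper_left','bumper_right','die','hood','sole_tray','hammer']).items(): print(k,v)
E
```

```text
{'time_s': 0.0, 'joints': array([ 1.18761271e+00,  3.53608764e-01,  1.63411998e+00, -1.05186525e-05,
        1.15520687e+00, -2.37246480e-03]), 'joint_vel': array([ 8.06085480e-05, -1.08315279e-03, -1.79183813e-04,  6.09619213e-04,
        4.37656113e-04,  7.96579105e-04]), 'effort': array([-1.42626301e-03, -5.93860710e+01, -3.34199417e+01,  6.97459280e-02,
        2.34777457e-02, -1.20027926e-04]), 'tcp_pos': array([0.23210695, 0.57979526, 0.22789434]), 'eef_rot': array([[-9.28365040e-01,  3.71669355e-01, -4.93173218e-04],
       [ 3.71669682e-01,  9.28364200e-01, -1.24916350e-03],
       [-6.43143202e-06, -1.34297726e-03, -9.99999098e-01]]), 'ft_force': array([ 0.70080899, -0.00933897,  0.36407927]), 'moment': array([-0.02135024, -0.00376104, -0.02106446]), 'width': 0.09193099024539922}
top 53.42794990407279 cam [ 0.41492574 -0.01886008  1.74454705]
press [(array([0.7248, 0.0125, 0.0011]), 0.69)]
beam [(array([0.7266, 0.0157, 0.1413]), 0.64)]
bumper_left [(array([0.5058, 0.2455, 0.199 ]), 0.71)]
bumper_right [(array([0.4029, 0.0344, 0.2008]), 0.53), (array([ 0.6191,  0.5466, -0.0008]), 0.53)]
die [(array([ 0.4459, -0.0754,  0.0919]), 0.64)]
hood []
sole_tray [(array([0.6212, 0.544 , 0.0033]), 0.88)]
hammer [(array([ 3.924e-01,  5.693e-01, -5.000e-04]), 0.82)]
side 47.037358589017856 cam [ 0.11635449 -1.28522243  1.26013675]
press [(array([ 0.7312,  0.0151, -0.0013]), 0.95)]
beam [(array([0.7267, 0.0119, 0.1433]), 0.83), (array([ 0.4463, -0.0715,  0.0955]), 0.27)]
bumper_left [(array([ 0.3037,  0.4131, -0.003 ]), 0.37), (array([ 0.4602, -0.4684, -0.0021]), 0.19)]
bumper_right [(array([0.4108, 0.0379, 0.1966]), 0.57)]
die [(array([ 0.4449, -0.076 ,  0.0944]), 0.9)]
hood []
sole_tray [(array([6.264e-01, 5.482e-01, 4.000e-04]), 0.92)]
hammer [(array([ 0.3976,  0.5738, -0.0015]), 0.61), (array([0.7269, 0.0109, 0.1422]), 0.17)]
```

View pics/top0.png

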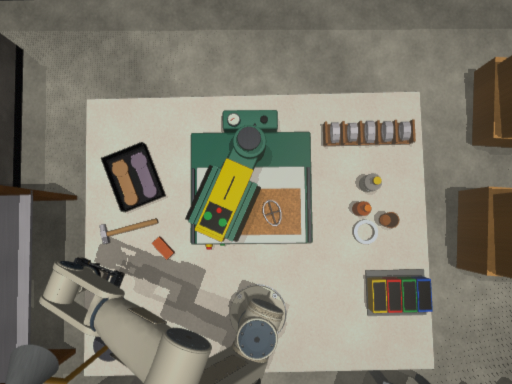

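View pics/side0.png

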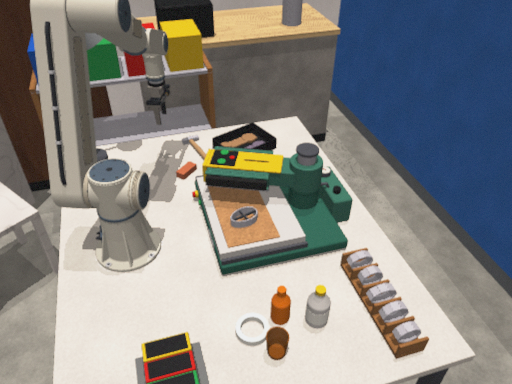

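The top view shows the beam parked to the left, with the yellow hood around px (225,200), the die at (271,212) and the column at (249,140). The side view agrees, and the network marks fit the sizes given. The beam is at about +0.44 rad in world terms and the die at about -0.31.

```bash
cat >> h.py <<'E'
H=np.array([0.727,0.0138]); DIE=np.array([0.4454,-0.0757])
WD=np.arctan2(DIE[1]-H[1],H[0]-DIE[0])
def d(w): return np.array([-np.cos(w),np.sin(w)])
def n(w): return np.array([np.sin(w),np.cos(w)])
def hand(w,side,gap=0,r=.3): return H+r*d(w)+side*(.125+gap)*n(w)   # TCP, x-faces of fingers 10 mm off
def beam(save=None):
    "beam world angle from the yellow hood in the top view"
    T=ctrl.state()['time_s']; s,R,t=snap('top',save); im=s['image']
    f=im.shape[0]/2/np.tan(np.radians(s['vertical_fov'])/2)
    m=cv2.inRange(cv2.cvtColor(im,cv2.COLOR_RGB2HSV),(22,140,90),(34,255,255)); m[:, :170]=0; m[:,330:]=0; m[:120]=0; m[260:]=0
    v,u=np.nonzero(m)
    ray=np.c_[(u-s['cx'])/f,(v-s['cy'])/f,np.ones(len(u))]@R; C=R.T@-t
    P=(C+ray*((.237-C[2])/ray[:,2])[:,None])[:,:2].astype(np.float32)
    hull=cv2.convexHull(P); M=cv2.moments(hull); c=np.array([M['m10'],M['m01']])/M['m00']
    return T,np.arctan2(c[1]-H[1],H[0]-c[0]),np.linalg.norm(c-H),len(u),M['m00']
def go(xy,z,yaw):
    s=ctrl.state(); R=s['eef_rot']; dp=R.T@(np.r_[xy,z]-s['tcp_pos'])/.3
    c,q=np.cos(yaw),np.sin(yaw); G=np.array([[c,q,0],[q,-c,0],[0,0,-1.]])
    rv=cv2.Rodrigues(R.T@G)[0].ravel()/np.pi
    print('target',np.round(np.r_[xy,z],3),'motion',np.round(np.r_[dp,rv],4).tolist())
def st():
    s=ctrl.state(); print('t',round(s['time_s'],3),'tcp',s['tcp_pos'].round(4),'F',s['ft_force'].round(2),'yaw',round(np.arctan2(s['eef_rot'][1,0],s['eef_rot'][0,0]),3))
E
python3 - <<'E'
from h import *
b=beam(); print(b,'die',WD)
w=.438
print(hand(w,1), n(w))
go(hand(w,1,.04),.28,np.arctan2(n(w)[1],n(w)[0]))
st()
E
```

```text
(0.9, np.float64(0.4308993010977181), np.float64(0.26241525500739954), 1764, 0.03949289232607159) die -0.30773028077842285
[0.50833562 0.25423895] [0.42412911 0.90560173]
target [0.525 0.29  0.28 ] motion [-1.2657, -0.5337, -0.1713, 0.0, 0.0, 0.5182]
t 0.95 tcp [0.2323 0.5802 0.2286] F [-0.61  0.06  0.08] yaw 2.761
```

Emit:
move_arm(motion=[-0.8, -0.34, -0.17, 0, 0, 0.3, -0.8, -0.34, -0.17, 0, 0, 0.3, -0.8, -0.34, -0.17, 0, 0, 0.3, -0.8, -0.34, -0.17, 0, 0, 0.3, -0.8, -0.34, -0.17, 0, 0, 0.3, -0.8, -0.34, -0.17, 0, 0, 0.3, -0.8, -0.34, -0.17, 0, 0, 0.3, -0.8, -0.34, -0.17, 0, 0, 0.3], grip=-1)

```text
time_s: 1.62
tcp_pos: [0.4201, 0.3939, 0.2808]
eef_rot: [[-0.235, 0.972, 0.002], [0.972, 0.235, 0.001], [-0.0, 0.002, -1.0]]
ft_force: [0.2, 0.1, -0.8]
width: 0.0407
```

Run:
```python
from h import *
st(); w=.434; yaw=np.arctan2(n(w)[1],n(w)[0])
go(hand(w,1,.03),.28,yaw); go(hand(w,1,.03),.2,yaw)
```

```text
t 1.617 tcp [0.4201 0.3939 0.2808] F [ 0.21  0.13 -0.78] yaw 1.808
target [0.52  0.281 0.28 ] motion [-0.4455, 0.2349, 0.0032, 0.0007, -0.0002, 0.2136]
target [0.52  0.281 0.2  ] motion [-0.4455, 0.2343, 0.2698, 0.0007, -0.0002, 0.2136]
```

Emit:
move_arm(motion=[-0.445, 0.235, 0, 0, 0, 0.213, -0.445, 0.235, 0, 0, 0, 0.213, -0.445, 0.235, 0, 0, 0, 0.213, -0.445, 0.235, 0, 0, 0, 0.213, -0.445, 0.235, 0, 0, 0, 0.213, -0.445, 0.235, 0.14, 0, 0, 0.213, -0.445, 0.235, 0.27, 0, 0, 0.213, -0.445, 0.235, 0.27, 0, 0, 0.213], grip=-1)

```text
time_s: 2.28
tcp_pos: [0.5146, 0.2818, 0.1921]
eef_rot: [[0.41, 0.912, -0.009], [0.912, -0.41, -0.005], [-0.008, -0.006, -1.0]]
ft_force: [-1.4, -0.4, -1.0]
width: 0.0002
```

Run:
```python
from h import *
print(beam('top1.png'));s,R,t=snap('side','side1.png'); st(); print(ctrl.state()['width'])
im=cv2.imread('pics/side1.png')[60:320,110:400]; cv2.imwrite('pics/s1.png',cv2.resize(im,None,fx=2,fy=2))
print(marks('side',R,t,['bumper_right','beam','bumper_left']))
w=.434; yaw=np.arctan2(n(w)[1],n(w)[0])
go(hand(w,1,.0),.2,yaw)
```

```text
(2.2833, np.float64(0.42294954029799586), np.float64(0.2523496671709894), 1650, 0.036869373975385616)
t 2.383 tcp [0.5176 0.2838 0.1982] F [1.16 0.67 0.41] yaw 1.15
0.0002860276062003191
{'bumper_right': [(array([0.4127, 0.04  , 0.1986]), 0.66)], 'beam': [(array([0.7235, 0.0152, 0.1433]), 0.75)], 'bumper_left': [(array([0.7323, 0.0123, 0.001 ]), 0.32)]}
target [0.507 0.253 0.2  ] motion [-0.1131, 0.0063, 0.0035, 0.0007, -0.0009, 0.0041]
```

View pics/s1.png

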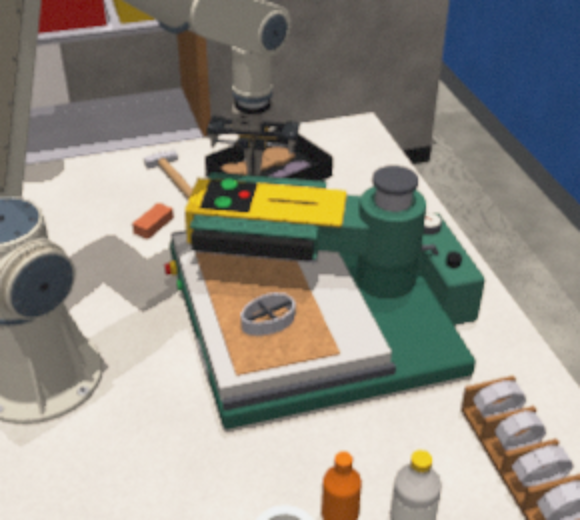

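The fingers are shut beside the left bumper (crop around px (255,155)), clear of the hood. I'll start a slow push at about 0.02 m/s.

Emit:
move_arm(motion=[-0.025, 0, 0, 0, 0, 0, -0.05, 0, 0, 0, 0, 0, -0.07, 0, 0, 0, 0, 0, -0.08, 0, 0, 0, 0, 0, -0.086, 0, 0, 0, 0, 0, -0.092, 0, 0, 0, 0, 0, -0.098, 0, 0, 0, 0, 0, -0.104, 0, 0, 0, 0, 0])

```text
time_s: 3.2
tcp_pos: [0.5055, 0.2556, 0.1986]
eef_rot: [[0.409, 0.912, 0.0], [0.912, -0.409, 0.0], [0.0, 0.0, -1.0]]
ft_force: [0.2, 0.9, 0.8]
width: 0.0005
```

Emit:
move_arm(motion=[-0.006, 0, 0, 0, 0, 0, -0.012, 0, 0, 0, 0, 0, -0.018, 0, 0, 0, 0, 0, -0.024, 0, 0, 0, 0, 0, -0.03, 0, 0, 0, 0, 0, -0.036, 0, 0, 0, 0, 0, -0.042, 0, 0, 0, 0, 0, -0.048, 0, 0, 0, 0, 0])

```text
time_s: 3.87
tcp_pos: [0.4995, 0.2424, 0.1986]
eef_rot: [[0.409, 0.912, -0.0], [0.912, -0.409, -0.0], [-0.0, 0.0, -1.0]]
ft_force: [0.1, 1.5, -0.6]
width: 0.0003
```

Run:
```python
from h import *
print(beam()); st(); print(beam())
```

```text
(3.8667, np.float64(0.3792906287358893), np.float64(0.23882705751445685), 1578, 0.03344492263863373)
t 3.917 tcp [0.4994 0.242  0.1985] F [-0.58 -0.22 -0.18] yaw 1.149
(3.9167, np.float64(0.37210979284260454), np.float64(0.23958940712194388), 1581, 0.03371333181313676)
```

Emit:
move_arm(motion=[0.03, 0, -0.05, 0, 0, 0, 0.04, 0, -0.18, 0, 0, 0, 0.04, 0, -0.31, 0, 0, 0, 0.04, 0, -0.34, 0, 0, 0])

```text
time_s: 4.3
tcp_pos: [0.5068, 0.2545, 0.3066]
eef_rot: [[0.409, 0.912, 0.007], [0.912, -0.409, 0.003], [0.006, 0.005, -1.0]]
ft_force: [0.8, -0.1, -0.6]
width: 0.0005
```

Run:
```python
from h import *
st(); w=-.29; yaw=np.arctan2(n(w)[1],n(w)[0]); print(beam())
go(hand(w,-1,.03),.3,yaw)
```

```text
t 4.3 tcp [0.5068 0.2545 0.3066] F [ 0.77 -0.14 -0.6 ] yaw 1.149
(4.3, np.float64(0.3348686962253313), np.float64(0.24966327604515165), 1690, 0.03623284904225085)
target [ 0.484 -0.221  0.3  ] motion [-1.476, 0.5779, 0.0144, 0.0023, -0.0012, -0.2265]
```

Emit:
move_arm(motion=[-0.95, 0.37, 0, 0, 0, -0.22, -0.95, 0.37, 0, 0, 0, -0.22, -0.95, 0.37, 0, 0, 0, -0.22, -0.95, 0.37, 0, 0, 0, -0.22, -0.95, 0.37, 0, 0, 0, -0.22, -0.95, 0.37, 0, 0, 0, -0.22, -0.95, 0.37, 0, 0, 0, -0.22, -0.95, 0.37, 0, 0, 0, -0.22])

```text
time_s: 5.02
tcp_pos: [0.4879, -0.0545, 0.2994]
eef_rot: [[-0.267, 0.964, -0.001], [0.964, 0.267, -0.001], [-0.0, -0.002, -1.0]]
ft_force: [0.5, 0.6, -0.2]
width: 0.0002
```

Run:
```python
from h import *
st(); w=-.29; yaw=np.arctan2(n(w)[1],n(w)[0])
go(hand(w,-1,.03),.3,yaw);go(hand(w,-1,.03),.2,yaw)
```

```text
t 5.017 tcp [ 0.4879 -0.0545  0.2994] F [ 0.5   0.59 -0.2 ] yaw 1.841
target [ 0.484 -0.221  0.3  ] motion [-0.5298, -0.161, -0.0016, -0.0005, 0.0001, -0.0062]
target [ 0.484 -0.221  0.2  ] motion [-0.5297, -0.1605, 0.3317, -0.0005, 0.0001, -0.0062]
```

Emit:
move_arm(motion=[-0.53, -0.16, 0, 0, 0, -0.006, -0.53, -0.16, 0, 0, 0, -0.006, -0.53, -0.16, 0, 0, 0, -0.006, -0.53, -0.16, 0, 0, 0, -0.006, -0.53, -0.16, 0.1, 0, 0, -0.006, -0.53, -0.16, 0.22, 0, 0, -0.006, -0.53, -0.16, 0.33, 0, 0, -0.006, -0.53, -0.16, 0.33, 0, 0, -0.006])

```text
time_s: 5.68
tcp_pos: [0.4806, -0.2167, 0.1948]
eef_rot: [[-0.283, 0.959, -0.01], [0.959, 0.284, 0.004], [0.007, -0.009, -1.0]]
ft_force: [-2.3, 1.1, -0.3]
width: 0.0005
```

Run:
```python
from h import *
a=beam('top2.png'); print(a); st()
s,R,t=snap('side'); T=ctrl.state()['time_s']-.05
for k,v in marks('side',R,t,['bumper_right','bumper_left']).items(): print(T,k,v)
for q in ('bumper_right','bumper_left'):
  s,R,t=snap('top');T=ctrl.state()['time_s']-.05; print(T,marks('top',R,t,[q]))
b=beam(); print(b,(b[1]-a[1])/(b[0]-a[0]))
```

```text
(5.6833, np.float64(0.21635968404694095), np.float64(0.26798803940729043), 1758, 0.04606333397351389)
t 5.733 tcp [ 0.4823 -0.2171  0.1981] F [-0.15 -0.58  0.59] yaw 1.859
5.7333 bumper_right [(array([ 0.4208, -0.0511,  0.1972]), 0.59), (array([ 0.3971,  0.5726, -0.0013]), 0.35)]
5.7333 bumper_left [(array([ 0.4191, -0.0531,  0.1991]), 0.74), (array([0.4493, 0.1763, 0.1988]), 0.52)]
5.8833 {'bumper_right': []}
5.9833 {'bumper_left': [(array([0.4445, 0.1647, 0.2027]), 0.66)]}
(6.0833, np.float64(0.18893473533608213), np.float64(0.2697580268391011), 1752, 0.049015036744730636) -0.068562371777147
```

View pics/top2.png

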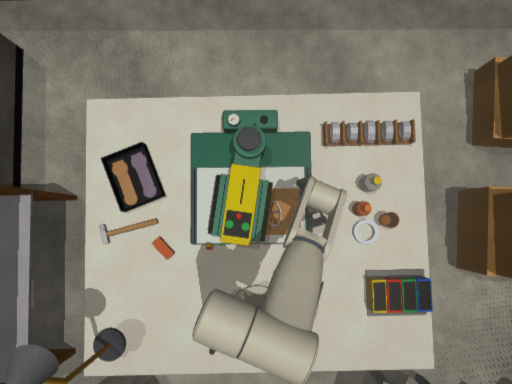

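```bash
python3 - <<'E'
s=open('h.py').read()
s=s.replace("    v,u=np.nonzero(m)\n","    k,L,S,_=cv2.connectedComponentsWithStats(m); m=L==1+np.argmax(S[1:,4])\n    v,u=np.nonzero(m)\n")
open('h.py','w').write(s)
E
python3 - <<'E'
from h import *
a=beam(); print(a); beam();beam();beam();b=beam(); print(b,(b[1]-a[1])/(b[0]-a[0])); st()
for w in (-.24,-.26): go(hand(w,-1),.2,1.86)
E
```

```text
(6.1333, np.float64(0.10840251608125007), np.float64(0.25307039109353296), 1739, 0.03677653866262508)
(6.3333, np.float64(0.08411139086278277), np.float64(0.25295010069770474), 1734, 0.03681976333299637) -0.12145562609233637
t 6.383 tcp [ 0.4853 -0.218   0.2018] F [ 0.46 -0.99 -0.24] yaw 1.859
target [ 0.465 -0.179  0.2  ] motion [0.1437, -0.0268, 0.006, 0.0001, 0.0001, -0.0002]
target [ 0.469 -0.184  0.2  ] motion [0.1234, -0.0193, 0.0061, 0.0001, 0.0001, -0.0002]
```

Emit:
move_arm(motion=[0.05, -0.01, 0, 0, 0, 0, 0.1, -0.02, 0, 0, 0, 0, 0.148, -0.028, 0, 0, 0, 0, 0.148, -0.028, 0, 0, 0, 0, 0.148, -0.028, 0, 0, 0, 0, 0.148, -0.028, 0, 0, 0, 0, 0.148, -0.028, 0, 0, 0, 0, 0.148, -0.028, 0, 0, 0, 0])

```text
time_s: 7.05
tcp_pos: [0.4648, -0.1781, 0.2017]
eef_rot: [[-0.284, 0.959, 0.0], [0.959, 0.284, -0.0], [-0.0, 0.0, -1.0]]
ft_force: [-0.1, -0.3, 0.0]
width: 0.0006
```

Run:
```python
from h import *
print(beam()); st()
```

```text
(7.05, np.float64(-0.0012746697353684766), np.float64(0.25242073053281866), 1710, 0.03621158610726134)
t 7.1 tcp [ 0.4648 -0.1781  0.2016] F [ 0.35 -0.19  0.03] yaw 1.859
```

Emit:
move_arm(motion=[0, 0, 0, 0, 0, 0, 0, 0, 0, 0, 0, 0, 0, 0, 0, 0, 0, 0, 0, 0, 0, 0, 0, 0, 0, 0, 0, 0, 0, 0, 0, 0, 0, 0, 0, 0, 0, 0, 0, 0, 0, 0, 0, 0, 0, 0, 0, 0])

```text
time_s: 7.77
tcp_pos: [0.4645, -0.1778, 0.2016]
eef_rot: [[-0.284, 0.959, -0.0], [0.959, 0.284, -0.0], [-0.0, -0.0, -1.0]]
ft_force: [-0.6, 0.7, 0.4]
width: 0.0003
```

Run:
```python
from h import *
print(beam('top3.png')); st()
s,R,t=snap('side'); T=ctrl.state()['time_s']-.05
print(T,marks('side',R,t,['bumper_right']))
```

```text
(7.7667, np.float64(-0.08707568169314095), np.float64(0.2520798845612957), 1712, 0.03663554382573399)
t 7.817 tcp [ 0.4645 -0.1778  0.2016] F [ 0.07  0.29 -0.95] yaw 1.859
7.8167 {'bumper_right': []}
```

Emit:
move_arm(motion=[0, 0, 0, 0, 0, 0, 0, 0, 0, 0, 0, 0, 0, 0, 0, 0, 0, 0, 0, 0, 0, 0, 0, 0, 0, 0, 0, 0, 0, 0, 0, 0, 0, 0, 0, 0, 0, 0, 0, 0, 0, 0, 0, 0, 0, 0, 0, 0])

```text
time_s: 8.58
tcp_pos: [0.4645, -0.1778, 0.2016]
eef_rot: [[-0.284, 0.959, -0.0], [0.959, 0.284, -0.0], [-0.0, -0.0, -1.0]]
ft_force: [0.1, -0.2, -0.2]
width: 0.0004
```

Run:
```python
from h import *
print(beam()); st()
```

```text
(8.5833, np.float64(-0.17430454773324291), np.float64(0.24850709562889153), 1642, 0.03556019138163005)
t 8.633 tcp [ 0.4645 -0.1778  0.2015] F [-0.   -0.17 -1.08] yaw 1.859
```

Emit:
move_arm(motion=[-0.002, 0, 0, 0, 0, 0, -0.0065, 0, 0, 0, 0, 0, -0.011, 0, 0, 0, 0, 0, -0.0155, 0, 0, 0, 0, 0, -0.02, 0, 0, 0, 0, 0, -0.0245, 0, 0, 0, 0, 0, -0.029, 0, 0, 0, 0, 0, -0.0335, 0, 0, 0, 0, 0])

```text
time_s: 9.3
tcp_pos: [0.4674, -0.1876, 0.2016]
eef_rot: [[-0.284, 0.959, -0.0], [0.959, 0.284, -0.0], [0.0, -0.0, -1.0]]
ft_force: [-0.5, 0.2, -0.9]
width: 0.0005
```

Emit:
move_arm(motion=[-0.0045, 0, 0, 0, 0, 0, -0.009, 0, 0, 0, 0, 0, -0.0135, 0, 0, 0, 0, 0, -0.018, 0, 0, 0, 0, 0])

```text
time_s: 9.63
tcp_pos: [0.4692, -0.1929, 0.2017]
eef_rot: [[-0.284, 0.959, 0.001], [0.959, 0.284, -0.0], [-0.0, 0.0, -1.0]]
ft_force: [0.7, -0.7, -1.1]
width: 0.0006
```

Emit:
move_arm(motion=[-0.0045, 0, 0, 0, 0, 0, -0.009, 0, 0, 0, 0, 0, -0.0135, 0, 0, 0, 0, 0, -0.018, 0, 0, 0, 0, 0])

```text
time_s: 9.97
tcp_pos: [0.4704, -0.1979, 0.2016]
eef_rot: [[-0.284, 0.959, -0.0], [0.959, 0.284, 0.0], [0.0, -0.0, -1.0]]
ft_force: [0.5, 0.1, -0.4]
width: 0.0007
```

Run:
```python
from h import *
print(beam('top4.png')); st(); print(beam()); print(hand(WD,-1))
```

```text
(9.9667, np.float64(-0.29351524195447315), np.float64(0.24136589380856951), 1573, 0.033858421213405404)
t 10.017 tcp [ 0.4704 -0.198   0.2016] F [0.05 0.32 0.66] yaw 1.859
(10.0167, np.float64(-0.2935092955999448), np.float64(0.24109441479346425), 1574, 0.03393014423366786)
[ 0.47895499 -0.19619684]
```

View pics/top4.png

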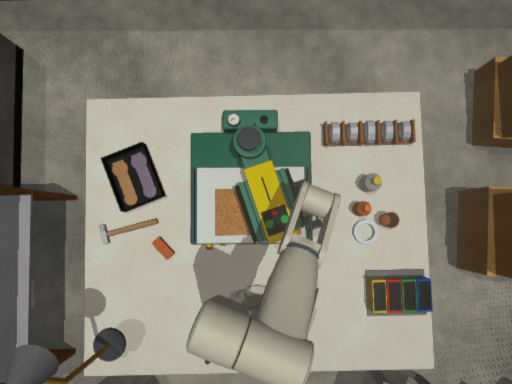

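Emit:
move_arm(motion=[-0.03, 0, 0, 0, 0, 0, -0.1, 0, 0, 0, 0, 0, -0.2, 0, 0, 0, 0, 0, -0.3, 0, 0, 0, 0, 0, -0.3, 0, -0.1, 0, 0, 0])

```text
time_s: 10.48
tcp_pos: [0.4948, -0.2871, 0.2267]
eef_rot: [[-0.283, 0.959, -0.007], [0.959, 0.283, 0.002], [0.004, -0.006, -1.0]]
ft_force: [-0.7, 0.4, 0.6]
width: 0.0004
```

Run:
```python
from h import *
a=beam('top5.png'); print(a,WD); st()
s,R,t=snap('side');print(ctrl.state()['time_s'],marks('side',R,t,['bumper_left','bumper_right','die']))
s,R,t=snap('top');print(ctrl.state()['time_s'],marks('top',R,t,['bumper_left','bumper_right','die','beam']))
for i in range(6): beam()
b=beam(); print(b,(b[1]-a[1])/(b[0]-a[0]))
```

```text
(10.4833, np.float64(-0.29993101913765585), np.float64(0.2518045895337779), 1697, 0.036458380586276526) -0.30773028077842285
t 10.533 tcp [ 0.4974 -0.2872  0.2351] F [ 1.1  -0.4   4.72] yaw 1.857
10.5833 {'bumper_left': [(array([0.4055, 0.0347, 0.1969]), 0.59)], 'bumper_right': [(array([ 0.4791, -0.1833,  0.1969]), 0.48)], 'die': []}
10.7833 {'bumper_left': [(array([ 3.956e-01,  5.724e-01, -3.000e-04]), 0.6), (array([0.4075, 0.0344, 0.1994]), 0.52)], 'bumper_right': [(array([ 0.4714, -0.1871,  0.1996]), 0.71)], 'die': [(array([0.728 , 0.0136, 0.1399]), 0.61)], 'beam': [(array([0.7259, 0.0141, 0.1394]), 0.77), (array([ 0.5689, -0.5115, -0.0031]), 0.68)]}
(11.2833, np.float64(-0.29424813529930466), np.float64(0.2519138703867491), 1708, 0.03667514537253837) 0.007103604797938986
```

Emit:
move_arm(motion=[-0.2, 0, -0.3, 0, 0, 0, -0.2, 0, -0.3, 0, 0, 0, -0.2, 0, -0.3, 0, 0, 0, -0.2, 0, -0.3, 0, 0, 0, -0.2, 0, -0.3, 0, 0, 0, -0.2, 0, -0.3, 0, 0, 0, -0.2, 0, -0.3, 0, 0, 0, -0.2, 0, -0.3, 0, 0, 0])

```text
time_s: 12.0
tcp_pos: [0.5125, -0.3407, 0.3202]
eef_rot: [[-0.285, 0.959, -0.002], [0.959, 0.285, 0.001], [0.002, -0.001, -1.0]]
ft_force: [-0.6, 0.4, -0.1]
width: 0.0005
```

Run:
```python
from h import *
print(beam('top6.png')); st()
for k in range(14): b=beam()
print(b)
```

```text
(12.0, np.float64(-0.28887765347212707), np.float64(0.2521649487556695), 1707, 0.036515766830577834)
t 12.05 tcp [ 0.5126 -0.3408  0.3204] F [0.47 0.3  1.01] yaw 1.86
(12.7, np.float64(-0.2849997461838347), np.float64(0.2520355956238218), 1706, 0.03655431992691524)
```

The catch left the beam nearly still, drifting back at about 2 mm/s and slowing. It should stop about 9 mm short, so I'll cross over the top and give it a very gentle tap from the left.

Run:
```python
from h import *
w=-.28; yaw=np.arctan2(n(w)[1],n(w)[0]); st()
go(hand(w,1,.02),.31,yaw)
```

```text
t 12.75 tcp [ 0.5131 -0.3416  0.3216] F [-1.39  0.89  0.22] yaw 1.859
target [0.399 0.07  0.31 ] motion [1.4247, 0.0244, 0.0387, 0.0, 0.0, 0.0026]
```

Emit:
move_arm(motion=[0.8, 0.02, 0, 0, 0, 0, 0.8, 0.02, 0, 0, 0, 0, 0.8, 0.02, 0, 0, 0, 0, 0.8, 0.02, 0, 0, 0, 0, 0.8, 0.02, 0, 0, 0, 0, 0.8, 0.02, 0, 0, 0, 0, 0.8, 0.02, 0, 0, 0, 0])

```text
time_s: 13.33
tcp_pos: [0.4488, -0.1056, 0.3218]
eef_rot: [[-0.287, 0.958, -0.0], [0.958, 0.287, 0.002], [0.002, 0.0, -1.0]]
ft_force: [0.2, -0.8, 0.6]
width: 0.0006
```

Emit:
move_arm(motion=[0.62, 0, 0, 0, 0, 0, 0.62, 0, 0, 0, 0, 0, 0.62, 0, 0, 0, 0, 0, 0.62, 0, 0, 0, 0, 0, 0.62, 0, 0, 0, 0, 0, 0.62, 0, 0, 0, 0, 0, 0.62, 0, 0, 0, 0, 0])

```text
time_s: 13.92
tcp_pos: [0.3978, 0.069, 0.3218]
eef_rot: [[-0.287, 0.958, 0.001], [0.958, 0.287, -0.0], [-0.001, 0.001, -1.0]]
ft_force: [-0.3, -0.2, 0.6]
width: 0.0004
```

Run:
```python
from h import *
s,R,t=snap('side');a=marks('side',R,t,['bumper_left','bumper_right'])
b=beam(); st(); print(a,b)
w=-.278; yaw=np.arctan2(n(w)[1],n(w)[0])
go(hand(w,1,.02),.2,yaw);go(hand(w,1,.0),.2,yaw)
```

```text
t 14.117 tcp [0.3982 0.0675 0.3216] F [0.57 0.05 0.54] yaw 1.858
{'bumper_left': [(array([0.407 , 0.0425, 0.2001]), 0.46)], 'bumper_right': [(array([ 0.4755, -0.1773,  0.196 ]), 0.84), (array([ 0.5698, -0.5143, -0.0017]), 0.41)]} (14.0667, np.float64(-0.2784906390283727), np.float64(0.25209436545839825), 1712, 0.03665379124090562)
target [0.399 0.071 0.2  ] motion [0.0105, 0.0051, 0.4052, -0.0, 0.0001, 0.0028]
target [0.404 0.052 0.2  ] motion [-0.0562, 0.0045, 0.4052, -0.0, 0.0001, 0.0028]
```

Emit:
move_arm(motion=[0.01, 0.005, 0.13, 0, 0, 0, 0.01, 0.005, 0.26, 0, 0, 0, 0.01, 0.005, 0.38, 0, 0, 0, 0.01, 0.005, 0.405, 0, 0, 0, 0.0, 0.005, 0.405, 0, 0, 0, -0.02, 0.005, 0.405, 0, 0, 0, -0.03, 0.005, 0.405, 0, 0, 0])

```text
time_s: 14.7
tcp_pos: [0.4035, 0.0596, 0.202]
eef_rot: [[-0.284, 0.959, 0.003], [0.959, 0.284, 0.0], [-0.001, 0.003, -1.0]]
ft_force: [-0.2, -0.2, 0.5]
width: 0.0005
```

Run:
```python
from h import *
b=beam('top7.png'); st(); print(b)
s,R,t=snap('side','side7.png')
im=cv2.imread('pics/side7.png')[100:260,160:360]; cv2.imwrite('pics/s7.png',cv2.resize(im,None,fx=3,fy=3,interpolation=cv2.INTER_CUBIC))
for w in (-.278,b[1]): go(hand(w,1,.0),.2,1.852)
```

```text
t 14.75 tcp [0.4036 0.0594 0.2021] F [ 0.5  -0.95 -0.31] yaw 1.859
(14.7, np.float64(-0.2768803859938083), np.float64(0.25198079036806753), 1716, 0.03675558282947387)
target [0.404 0.052 0.2  ] motion [-0.0267, -0.0049, 0.0065, 0.0011, 0.0002, 0.002]
target [0.404 0.052 0.2  ] motion [-0.0256, -0.0044, 0.0065, 0.0011, 0.0002, 0.002]
```

View pics/s7.png

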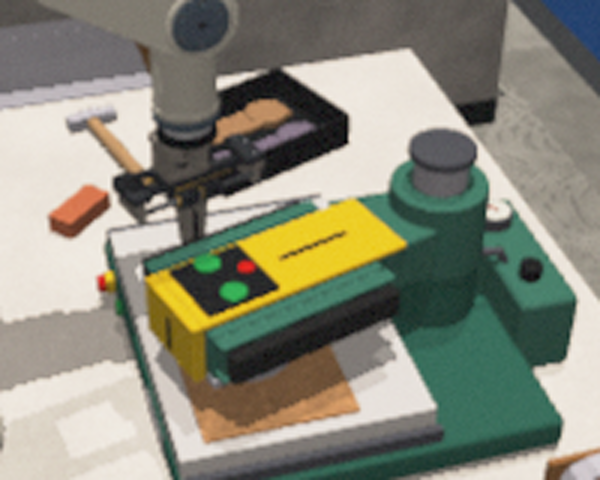

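Emit:
move_arm(motion=[-0.005, 0, 0, 0, 0, 0, -0.01, 0, 0, 0, 0, 0, -0.011, 0, 0, 0, 0, 0, -0.0115, 0, 0, 0, 0, 0, -0.012, 0, 0, 0, 0, 0, -0.0125, 0, 0, 0, 0, 0, -0.013, 0, 0, 0, 0, 0, -0.0135, 0, 0, 0, 0, 0])

```text
time_s: 15.47
tcp_pos: [0.4028, 0.0565, 0.2]
eef_rot: [[-0.285, 0.959, -0.0], [0.959, 0.285, -0.0], [0.0, -0.0, -1.0]]
ft_force: [-0.2, -0.0, 0.4]
width: 0.0005
```

Emit:
move_arm(motion=[-0.0005, 0, 0, 0, 0, 0, -0.001, 0, 0, 0, 0, 0, -0.0015, 0, 0, 0, 0, 0, -0.002, 0, 0, 0, 0, 0, -0.0025, 0, 0, 0, 0, 0, -0.003, 0, 0, 0, 0, 0, -0.0035, 0, 0, 0, 0, 0, -0.004, 0, 0, 0, 0, 0])

```text
time_s: 16.13
tcp_pos: [0.4032, 0.0553, 0.2001]
eef_rot: [[-0.284, 0.959, -0.0], [0.959, 0.284, 0.0], [0.0, -0.0, -1.0]]
ft_force: [0.2, 0.5, 0.5]
width: 0.0001
```

Run:
```python
from h import *
st(); print(beam(), beam()[1])
```

```text
t 16.133 tcp [0.4032 0.0553 0.2001] F [0.19 0.52 0.54] yaw 1.859
(16.1333, np.float64(-0.27291600852588205), np.float64(0.251866849352063), 1717, 0.03665326859483917) -0.27291600852588205
```

Emit:
move_arm(motion=[-0.0004, 0, 0, 0, 0, 0, -0.0007, 0, 0, 0, 0, 0, -0.001, 0, 0, 0, 0, 0, -0.0013, 0, 0, 0, 0, 0, -0.0016, 0, 0, 0, 0, 0, -0.0019, 0, 0, 0, 0, 0, -0.0022, 0, 0, 0, 0, 0, -0.0025, 0, 0, 0, 0, 0])

```text
time_s: 16.9
tcp_pos: [0.4034, 0.0545, 0.2001]
eef_rot: [[-0.284, 0.959, 0.0], [0.959, 0.284, 0.0], [-0.0, 0.0, -1.0]]
ft_force: [1.0, -0.5, -0.1]
width: 0.0006
```

Run:
```python
from h import *
st(); print(beam())
```

```text
t 16.9 tcp [0.4034 0.0545 0.2001] F [ 1.01 -0.48 -0.13] yaw 1.859
(16.9, np.float64(-0.27291757366595837), np.float64(0.25191590214705706), 1718, 0.0366373822715685)
```

Emit:
move_arm(motion=[-0.0004, 0, 0, 0, 0, 0, -0.0007, 0, 0, 0, 0, 0, -0.001, 0, 0, 0, 0, 0, -0.0013, 0, 0, 0, 0, 0, -0.0016, 0, 0, 0, 0, 0, -0.0019, 0, 0, 0, 0, 0, -0.0022, 0, 0, 0, 0, 0, -0.0025, 0, 0, 0, 0, 0])

```text
time_s: 17.62
tcp_pos: [0.4037, 0.0538, 0.2001]
eef_rot: [[-0.284, 0.959, 0.0], [0.959, 0.284, 0.0], [-0.0, 0.0, -1.0]]
ft_force: [0.1, -0.5, 0.6]
width: 0.0006
```

Run:
```python
from h import *
st(); print(beam())
```

```text
t 17.617 tcp [0.4037 0.0538 0.2001] F [ 0.08 -0.52  0.55] yaw 1.859
(17.6167, np.float64(-0.27296618287945623), np.float64(0.2518753292737748), 1715, 0.03662976851934294)
```

Emit:
move_arm(motion=[-0.00045, 0, 0, 0, 0, 0, -0.0009, 0, 0, 0, 0, 0, -0.00135, 0, 0, 0, 0, 0, -0.0018, 0, 0, 0, 0, 0, -0.00225, 0, 0, 0, 0, 0, -0.0027, 0, 0, 0, 0, 0, -0.00315, 0, 0, 0, 0, 0, -0.0036, 0, 0, 0, 0, 0])

```text
time_s: 18.33
tcp_pos: [0.404, 0.0528, 0.2001]
eef_rot: [[-0.284, 0.959, -0.0], [0.959, 0.284, -0.0], [-0.0, -0.0, -1.0]]
ft_force: [-0.4, 0.6, 0.3]
width: 0.0004
```

Run:
```python
from h import *
st(); print(beam())
```

```text
t 18.333 tcp [0.404  0.0528 0.2001] F [-0.43  0.59  0.28] yaw 1.859
(18.3333, np.float64(-0.2729661823488316), np.float64(0.2518753290493526), 1714, 0.03662976860156128)
```

Emit:
move_arm(motion=[-0.00045, 0, 0, 0, 0, 0, -0.0009, 0, 0, 0, 0, 0, -0.00135, 0, 0, 0, 0, 0, -0.0018, 0, 0, 0, 0, 0, -0.00225, 0, 0, 0, 0, 0])

```text
time_s: 18.8
tcp_pos: [0.4041, 0.0522, 0.2001]
eef_rot: [[-0.284, 0.959, -0.0], [0.959, 0.284, 0.0], [0.0, -0.0, -1.0]]
ft_force: [-0.4, -0.3, -0.4]
width: 0.0007
```

Run:
```python
from h import *
st(); print(beam())
```

```text
t 18.8 tcp [0.4041 0.0522 0.2001] F [-0.38 -0.33 -0.39] yaw 1.859
(18.8, np.float64(-0.27422330106005166), np.float64(0.25196002807557), 1707, 0.03663754707557436)
```

Emit:
move_arm(motion=[-0.00045, 0, 0, 0, 0, 0, -0.0009, 0, 0, 0, 0, 0, -0.00135, 0, 0, 0, 0, 0, -0.0018, 0, 0, 0, 0, 0, -0.00225, 0, 0, 0, 0, 0])

```text
time_s: 19.27
tcp_pos: [0.4043, 0.0515, 0.2001]
eef_rot: [[-0.284, 0.959, -0.0], [0.959, 0.284, -0.0], [-0.0, -0.0, -1.0]]
ft_force: [0.5, 0.1, 0.2]
width: 0.0001
```

Run:
```python
from h import *
st(); a=beam(); beam();beam();b=beam(); print(a,b[:2])
```

```text
t 19.267 tcp [0.4043 0.0515 0.2001] F [0.54 0.13 0.23] yaw 1.859
(19.2667, np.float64(-0.27868267035894734), np.float64(0.25195683662607815), 1711, 0.03662322817587124) (19.4167, np.float64(-0.279491808391458))
```

Emit:
move_arm(motion=[0.03, 0, 0, 0, 0, 0, 0.1, 0, 0, 0, 0, 0, 0.1, 0, -0.1, 0, 0, 0, 0.1, 0, -0.2, 0, 0, 0, 0.1, 0, -0.3, 0, 0, 0, 0.1, 0, -0.4, 0, 0, 0])

```text
time_s: 19.97
tcp_pos: [0.3952, 0.0809, 0.3215]
eef_rot: [[-0.285, 0.959, -0.0], [0.959, 0.285, 0.0], [0.0, -0.0, -1.0]]
ft_force: [1.1, 0.9, -0.4]
width: 0.0003
```

Run:
```python
from h import *
st()
for i in range(4):
  print(beam()[:2]); [beam() for _ in range(5)]
```

```text
t 19.967 tcp [0.3952 0.0809 0.3215] F [ 1.14  0.86 -0.39] yaw 1.86
(19.9667, np.float64(-0.28331644728948635))
(20.2667, np.float64(-0.2858350465111813))
(20.5667, np.float64(-0.2875314955417451))
(20.8667, np.float64(-0.2897458588918766))
```

Emit:
move_arm(motion=[0.3, 0, 0, 0, 0, 0, 0.3, 0, 0, 0, 0, 0, 0.3, 0, 0, 0, 0, 0, 0.3, 0, 0, 0, 0, 0, 0.3, 0, 0, 0, 0, 0, 0.3, 0, 0, 0, 0, 0, 0.3, 0, 0, 0, 0, 0, 0.3, 0, 0, 0, 0, 0])

```text
time_s: 21.83
tcp_pos: [0.3705, 0.1656, 0.3201]
eef_rot: [[-0.283, 0.959, 0.0], [0.959, 0.283, -0.0], [-0.0, 0.0, -1.0]]
ft_force: [0.9, 0.4, -0.4]
width: 0.0001
```

Emit:
move_arm(motion=[0, 0, 0, 0, 0, 0, 0, 0, 0, 0, 0, 0, 0, 0, 0, 0, 0, 0, 0, 0, 0, 0, 0, 0, 0, 0, 0, 0, 0, 0, 0, 0, 0, 0, 0, 0, 0, 0, 0, 0, 0, 0, 0, 0, 0, 0, 0, 0])

```text
time_s: 22.5
tcp_pos: [0.3702, 0.1666, 0.3201]
eef_rot: [[-0.284, 0.959, -0.0], [0.959, 0.284, -0.0], [-0.0, -0.0, -1.0]]
ft_force: [0.1, 0.6, -0.1]
width: 0.0004
```

Emit:
move_arm(motion=[0, 0, 0, 0, 0, 0, 0, 0, 0, 0, 0, 0, 0, 0, 0, 0, 0, 0, 0, 0, 0, 0, 0, 0, 0, 0, 0, 0, 0, 0, 0, 0, 0, 0, 0, 0, 0, 0, 0, 0, 0, 0, 0, 0, 0, 0, 0, 0])

```text
time_s: 23.17
tcp_pos: [0.3702, 0.1666, 0.3201]
eef_rot: [[-0.284, 0.959, 0.0], [0.959, 0.284, 0.0], [0.0, 0.0, -1.0]]
ft_force: [0.1, -0.2, 0.2]
width: 0.0004
```

Run:
```python
from h import *
st();print(beam('top8.png')); s,R,t=snap('side');print(marks('side',R,t,['bumper_left','bumper_right','die']))
```

```text
t 23.167 tcp [0.3702 0.1666 0.3201] F [ 0.09 -0.18  0.21] yaw 1.859
(23.1667, np.float64(-0.29959896128865404), np.float64(0.2524852708219634), 1718, 0.03665843955854995)
{'bumper_left': [(array([0.4068, 0.0382, 0.199 ]), 0.59), (array([ 0.4809, -0.1822,  0.1987]), 0.15)], 'bumper_right': [(array([ 0.4795, -0.1834,  0.1971]), 0.7)], 'die': [(array([0.4073, 0.0346, 0.2009]), 0.41)]}
```

Emit:
move_arm(motion=[0, 0, 0, 0, 0, 0, 0, 0, 0, 0, 0, 0, 0, 0, 0, 0, 0, 0, 0, 0, 0, 0, 0, 0, 0, 0, 0, 0, 0, 0, 0, 0, 0, 0, 0, 0, 0, 0, 0, 0, 0, 0, 0, 0, 0, 0, 0, 0])

```text
time_s: 24.08
tcp_pos: [0.3702, 0.1666, 0.3201]
eef_rot: [[-0.284, 0.959, 0.0], [0.959, 0.284, 0.0], [-0.0, 0.0, -1.0]]
ft_force: [0.3, 0.4, 0.1]
width: 0.0005
```

Emit:
move_arm(motion=[0, 0, 0, 0, 0, 0, 0, 0, 0, 0, 0, 0, 0, 0, 0, 0, 0, 0, 0, 0, 0, 0, 0, 0, 0, 0, 0, 0, 0, 0, 0, 0, 0, 0, 0, 0, 0, 0, 0, 0, 0, 0, 0, 0, 0, 0, 0, 0])

```text
time_s: 24.75
tcp_pos: [0.3702, 0.1665, 0.3201]
eef_rot: [[-0.284, 0.959, 0.0], [0.959, 0.284, -0.0], [-0.0, 0.0, -1.0]]
ft_force: [-0.6, -1.7, -0.7]
width: 0.0002
```

Emit:
move_arm(motion=[0, 0, 0, 0, 0, 0, 0, 0, 0, 0, 0, 0, 0, 0, 0, 0, 0, 0, 0, 0, 0, 0, 0, 0, 0, 0, 0, 0, 0, 0, 0, 0, 0, 0, 0, 0, 0, 0, 0, 0, 0, 0, 0, 0, 0, 0, 0, 0])

```text
time_s: 25.42
tcp_pos: [0.3702, 0.1666, 0.3201]
eef_rot: [[-0.284, 0.959, -0.0], [0.959, 0.284, 0.0], [0.0, -0.0, -1.0]]
ft_force: [-0.1, -0.5, -0.7]
width: 0.0004
```

Run:
```python
from h import *
print(beam('top9.png')); s,R,t=snap('top'); m=marks('top',R,t,['bumper_left','bumper_right']);print(m)
for i in range(10): b=beam()
print(b)
```

```text
(25.4167, np.float64(-0.302005247169006), np.float64(0.2523893132902876), 1715, 0.036495353154328766)
{'bumper_left': [(array([0.4113, 0.0345, 0.1989]), 0.69)], 'bumper_right': [(array([ 0.4718, -0.1853,  0.2039]), 0.78)]}
(26.0667, np.float64(-0.3019560521338073), np.float64(0.2524091761284619), 1715, 0.03650306668080565)
```

The beam has stopped at -0.302, and the die is at -0.308, which leaves it under 2 mm off. Now I'll watch it untouched for over 4 s.

Emit:
move_arm(motion=[0, 0, 0, 0, 0, 0, 0, 0, 0, 0, 0, 0, 0, 0, 0, 0, 0, 0, 0, 0, 0, 0, 0, 0, 0, 0, 0, 0, 0, 0, 0, 0, 0, 0, 0, 0, 0, 0, 0, 0, 0, 0, 0, 0, 0, 0, 0, 0])

```text
time_s: 26.78
tcp_pos: [0.3702, 0.1666, 0.3201]
eef_rot: [[-0.284, 0.959, 0.0], [0.959, 0.284, 0.0], [0.0, 0.0, -1.0]]
ft_force: [-0.9, 0.1, 0.6]
width: 0.0002
```

Emit:
move_arm(motion=[0, 0, 0, 0, 0, 0, 0, 0, 0, 0, 0, 0, 0, 0, 0, 0, 0, 0, 0, 0, 0, 0, 0, 0, 0, 0, 0, 0, 0, 0, 0, 0, 0, 0, 0, 0, 0, 0, 0, 0, 0, 0, 0, 0, 0, 0, 0, 0])

```text
time_s: 27.45
tcp_pos: [0.3702, 0.1666, 0.3201]
eef_rot: [[-0.284, 0.959, -0.0], [0.959, 0.284, 0.0], [0.0, -0.0, -1.0]]
ft_force: [-0.6, -0.0, 0.3]
width: 0.0001
```

Emit:
move_arm(motion=[0, 0, 0, 0, 0, 0, 0, 0, 0, 0, 0, 0, 0, 0, 0, 0, 0, 0, 0, 0, 0, 0, 0, 0, 0, 0, 0, 0, 0, 0, 0, 0, 0, 0, 0, 0, 0, 0, 0, 0, 0, 0, 0, 0, 0, 0, 0, 0])

```text
time_s: 28.12
tcp_pos: [0.3702, 0.1666, 0.3201]
eef_rot: [[-0.284, 0.959, 0.0], [0.959, 0.284, -0.0], [-0.0, 0.0, -1.0]]
ft_force: [-0.6, -0.1, 0.8]
width: 0.0002
```

Emit:
move_arm(motion=[0, 0, 0, 0, 0, 0, 0, 0, 0, 0, 0, 0, 0, 0, 0, 0, 0, 0, 0, 0, 0, 0, 0, 0, 0, 0, 0, 0, 0, 0, 0, 0, 0, 0, 0, 0, 0, 0, 0, 0, 0, 0, 0, 0, 0, 0, 0, 0])

```text
time_s: 28.78
tcp_pos: [0.3702, 0.1666, 0.3201]
eef_rot: [[-0.284, 0.959, -0.0], [0.959, 0.284, 0.0], [0.0, -0.0, -1.0]]
ft_force: [0.4, -0.0, 0.1]
width: 0.0003
```

Emit:
move_arm(motion=[0, 0, 0, 0, 0, 0, 0, 0, 0, 0, 0, 0, 0, 0, 0, 0, 0, 0, 0, 0, 0, 0, 0, 0, 0, 0, 0, 0, 0, 0, 0, 0, 0, 0, 0, 0, 0, 0, 0, 0, 0, 0, 0, 0, 0, 0, 0, 0])

```text
time_s: 29.45
tcp_pos: [0.3702, 0.1666, 0.3201]
eef_rot: [[-0.284, 0.959, -0.0], [0.959, 0.284, 0.0], [0.0, -0.0, -1.0]]
ft_force: [0.4, -0.3, 0.7]
width: 0.0005
```

Emit:
move_arm(motion=[0, 0, 0, 0, 0, 0, 0, 0, 0, 0, 0, 0, 0, 0, 0, 0, 0, 0, 0, 0, 0, 0, 0, 0, 0, 0, 0, 0, 0, 0, 0, 0, 0, 0, 0, 0, 0, 0, 0, 0, 0, 0, 0, 0, 0, 0, 0, 0])

```text
time_s: 30.12
tcp_pos: [0.3702, 0.1666, 0.3201]
eef_rot: [[-0.284, 0.959, 0.0], [0.959, 0.284, -0.0], [-0.0, 0.0, -1.0]]
ft_force: [-0.5, 0.3, 0.7]
width: 0.0004
```

Run:
```python
from h import *
print(beam('top10.png')); snap('side','side10.png'); st()
```

```text
(30.1167, np.float64(-0.302005247169006), np.float64(0.2523893132902876), 1715, 0.036495353154328766)
t 30.217 tcp [0.3702 0.1665 0.3201] F [0.13 0.59 0.14] yaw 1.859
```

View pics/top10.png

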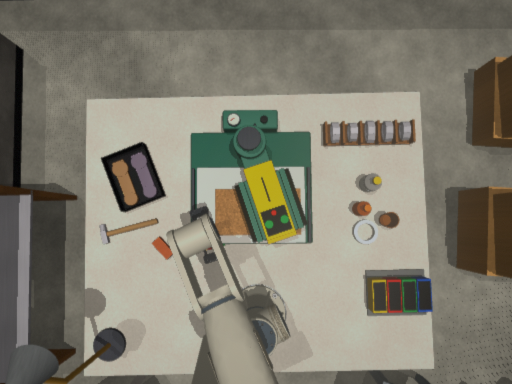

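View pics/side10.png

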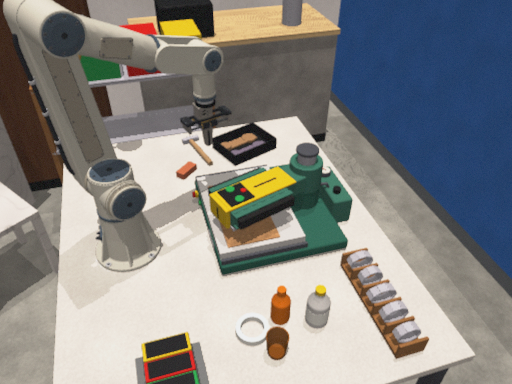

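The beam at (272,203) in the top view hides the die spot at (271,212), and its angle reads the same as at 25.4 s. The hand is clear to the left, and everything else is where it started.

```bash
python3 -c "
from workcell import ctrl; print(ctrl.sign_off())"
```

```text
the job is handed in; nothing more can be done
None
```

The beam is at rest over the die, within about 2 mm of centre, and I handed the job in at about 30 s of the 45 s allowed.

- **How it went:** I pushed the left bumper at about 2 cm/s. Then I went over the top and caught the beam on the right bumper, with the hand retreating at half the beam's speed. It drifted back about 9 mm and stopped there. One very slow tap on the left bumper (under 2 mm/s) brought it in, and it coasted to rest by itself.
- **Watching it untouched:** the beam read -0.302 rad in the world frame at both 25.4 s and 30.1 s, so it did not move. The hand was last on it at about 19.4 s.
- **Centring:** the die was at -0.308 rad when I measured it before moving, so the beam is about 1.7 mm off at the die. The networks' bumper marks put it at about -0.30 rad, give or take 4 mm.
- **What I could not check:** the beam now hides the die, so it could not be measured again. The networks missed it or mistook other parts for it; nothing I moved came near it.
- **Everything else:** the other things on the bench look unmoved in the last pictures. The wrist force readings never went above about 5 N.

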